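# Change over the turned legs in the V-groove drilling jig

### The arm

A 6-joint arm with a two-finger parallel gripper is mounted at the origin on a cart in front of the work surface, level with it; the furniture and walls round the work are solid. World frame = base frame: x ahead of the robot, y to its left, z up, the work surface at z = 0. Lengths are in m, angles in rad, forces in N, time in s.
With the tool pointing down it reaches from about 0.275 to 0.775 m from the base axis. Payload 14.6 kg.
Tool frame: the origin (TCP) lies on the centre line of the jaws, within the pads' length; the fingertips stand 22 mm ahead of it and the grasp point (between the pads) lies 3 mm ahead of it; z points along the fingers, y is the direction in which the jaws open and shut (so a half turn about z gives the same grasp; the last joint's range is limited). The gripper opens to 85 mm and grips with 20 to 120 N. Pads are 22 mm wide; open, the fingers measure 114 mm over their backs; the gripper's body (76 mm by 85 mm) begins 54 mm behind the grasp point. The pads swing forward as they close: fully open they stand 13 mm farther back than shut.
Start: joints at [-1.393, 0.263, -0.048, 1.259, 0, 1.415], TCP at [0.172, -0.496, 0.229] pointing down, gripper open.
Joint ranges: [-2.65, 2.65], [-0.89, 1.7], [-1.18, 1.37], [-2.13, 2.11], [-1.35, 1.29], [-3.14, 3.14]. Speed limits (rad/s): [1.89, 1.89, 2.57, 2.79, 3.14, 3.14].

### API

Orientations are given as a unit quaternion [w, x, y, z].
In Python, from cell import bot gives the robot as it stands. The module is installed in compiled form; this text tells all that it offers. Calls block until the motion is done:
- bot.move_pose(position, orientation): joint-space move of the TCP to a pose.
- bot.move_linear(position, vel=0.15, rotation=None, f_stop=None): straight line of the TCP; rotation=None keeps the orientation; vel is the mean speed in m/s. With f_stop (N) it stops when the force on the tool has changed by that much, and returns True; else False.
- bot.move_joints(angles): joint-space move.
- bot.open() and bot.gripper_close(f_grip=None): open the fingers fully, or close them until they stop; f_grip is the grip in N (None keeps the last).
- bot.sleep(seconds).
- bot.ik(position, orientation): joint angles nearest the present ones, or None.
- bot.observe(): the state.
- bot.grab_frame(name): name is "scene" or "top" or "wrist"; returns the picture (400x640x3 uint8, red, green, blue); there is no depth.
- bot.calibration(name): a dict with "mtx" (3x3 intrinsics, pixels), "D" ([k1, k2, p1, p2, k3] as OpenCV has them; the pictures are not rectified), "rvec" (rotation vector, rad) and "tvec" (3), from world to camera coordinates, as OpenCV has them. Camera axes: x right, y down, z forward; pixel columns grow to the right and rows downward; lengths in m; the calibration is good to about 2 mm. A picture is of the moment at which its call begins: read the wrist's pose just before it. calibration takes no time and is no camera call; for the wrist camera it gives the pose at the moment of the call.
A pose or a line that the arm cannot do raises bot.IKError and nothing moves.
- bot.close_job(): hands the job in, once; it reports no verdict.
Trained networks look in the newest picture that a camera, given by its name, has taken for a name from the list of things; names that differ only in an ending like _2 or _b are one class to them, and where a whole thing is asked for, a point or a joint stands for the part that bears it (a point fixed in the world has none). Each returns a list of dicts, best first, with "confidence" (0 to 1); they miss things now and then, are a little off and sometimes report something else, mostly with a low value. They report only what shows in the picture. A call takes as long as a camera call.
- bot.outline_of(label, camera): "region" (400x640 bool, what is visible of it) and "location" ([row, column] in pixels, amid what is visible of it).
The state is a dict: "time_s": time; "joint_pos": joint angles; "qd": joint speeds; "effort": joint torques, N m; "tool_pos": TCP position; "orientation": TCP orientation; "wrist_force": force on the tool from outside, world axes, zero at the start; "wrist_torque": the same for the moment, N m; "gripper_width": finger opening in m.
Only numpy, scipy, OpenCV 4.12 (cv2) and the standard library are available. Lean on these libraries where they do the work, as an engineer would, in place of code of your own. Each camera call takes 0.05 s, during which the arm holds its last target. There are 200 camera calls.

### The job

The legs in the drilling jig have their holes: crank the clamp open, lift those drilled legs out and lay them in the wooden tray. Then lay every undrilled leg from the bench into a V-groove of its own, square head toward the fence and flat side up, and only when all of them are seated crank the clamp shut so that its sprung pads press every leg firmly home against the fence. Leave the screw jar, the sanding block and the screwdriver where they are.

Things in the scene. Friction and masses are not known exactly. Their poses are not given: they have to be found in the camera images.
- jig: drilling jig fixed on the bench: a plywood board with, from far to near, a fence, two notched V supports and a screw clamp whose crank faces the robot. Origin: underside, midway across; x runs along the grooves to the fence (away from the robot), y across them (left), z up. Three 90 degree V-grooves at y = -80, 0, +80 mm hold legs with their axis at z = 95 mm. Positions below are in its frame.
- fence (a point): middle of the fence's face, at x = +75 mm, z = 95 mm; the fence is 220 mm wide and its top at z = 118 mm. A leg that is home touches it with its head and has its origin at x = 0
- v_gap (a point): middle of the open space between the two V supports, at x = -22 mm, z = 95 mm: the place for fingers round a leg. Each support is 16 mm thick, centred on x = +16 and x = -61 mm, top at z = 86.5 mm; between them it is open 61 mm wide, down to the board at z = 18 mm. A leg's square head must stay beyond x = +24 mm to clear the support
- groove_a (a point): axis of the right-hand V-groove, where the origin of a leg that is home lies (axes as the jig's)
- groove_b (a point): the same for the middle V-groove
- groove_c (a point): the same for the left-hand V-groove
- crank (a joint): crank angle, rad; grows as the clamp opens (anticlockwise seen from the robot), jaw toward the robot 2 mm per rad, to 11.0. At 0 the handle is up and the pads just touch legs that are home. Below 0 each pad's spring presses its leg with 3 N + 4 N per rad, to the stop at -2.6; from -1 on legs are held firmly. Stays where left; turning takes 2 to 4 N at the handle; starts shut
- crank_handle (a point): grip point on the crank handle, a freely turning round sleeve 18 mm thick, 67 mm long, parallel to the jig's x, pointing at the robot; the point is 50 mm out from the crank arm, 18 mm from the free end. It circles at x = -210 mm: y = 55 mm x sin(crank), z = 120 mm + 55 mm x cos(crank)
- jaw: moving jaw, a cross bar 214 mm wide with a 28 mm round sprung pad on the axis of each groove, pad faces at x = -75 mm when the crank is at 0; bar top at z = 115 mm (141 mm in the middle). Driven by the crank only; origin as the jig's at crank 0. Behind it, at x = -129 to -145 mm, stands the fixed screw bracket, 155 mm tall in the middle
- tray: open wooden out-tray lying loose on the bench, 220 (x) x 200 (y) x 42 mm tall, walls 8 mm, top of its floor 18 mm above the bench; origin at the centre of its underside
- saw (a point): tip of the front lever of the mitre saw that stands behind the work, 74 mm tall there. Keep wrist and gripper off the saw: its raised head hangs over the back of the bench from x = 0.68 m on, between y = -0.21 and +0.05 m, from z = 0.25 m up
- screw_jar: glass jar with a red lid, 68 mm wide, 95 mm tall; stays where it is
- sanding_block: sanding block, 64 x 112 x 28 mm; stays where it is
- screwdriver: screwdriver with a red handle, 198 mm long; stays where it is
- drilled_1: drilled turned leg, home and clamped in the jig at the start (one or two are present): wooden leg 150 mm long: a 36 mm square head 38 mm long at the +x end, the other 112 mm a round bar of 36 mm diameter. Origin on the axis at mid length (also the balance point within 4 mm), x along the axis to the head, y and z square to the head's flats; 0.13 kg. Dark 13 mm hole through the head.
- drilled_2: drilled turned leg, home and clamped in the jig at the start (one or two are present): wooden leg 150 mm long: a 36 mm square head 38 mm long at the +x end, the other 112 mm a round bar of 36 mm diameter. Origin on the axis at mid length (also the balance point within 4 mm), x along the axis to the head, y and z square to the head's flats; 0.13 kg. Dark 13 mm hole through the head.
- drilled_3: drilled turned leg, home and clamped in the jig at the start (one or two are present): wooden leg 150 mm long: a 36 mm square head 38 mm long at the +x end, the other 112 mm a round bar of 36 mm diameter. Origin on the axis at mid length (also the balance point within 4 mm), x along the axis to the head, y and z square to the head's flats; 0.13 kg. Dark 13 mm hole through the head.
- blank_1: undrilled turned leg, lying on a flat on the bench at the right at the start (two or three are present): wooden leg 150 mm long: a 36 mm square head 38 mm long at the +x end, the other 112 mm a round bar of 36 mm diameter. Origin on the axis at mid length (also the balance point within 4 mm), x along the axis to the head, y and z square to the head's flats; 0.13 kg. No hole.
- blank_2: undrilled turned leg, lying on a flat on the bench at the right at the start (two or three are present): wooden leg 150 mm long: a 36 mm square head 38 mm long at the +x end, the other 112 mm a round bar of 36 mm diameter. Origin on the axis at mid length (also the balance point within 4 mm), x along the axis to the head, y and z square to the head's flats; 0.13 kg. No hole.
- blank_3: undrilled turned leg, lying on a flat on the bench at the right at the start (two or three are present): wooden leg 150 mm long: a 36 mm square head 38 mm long at the +x end, the other 112 mm a round bar of 36 mm diameter. Origin on the axis at mid length (also the balance point within 4 mm), x along the axis to the head, y and z square to the head's flats; 0.13 kg. No hole.
- head_blank_1 (a point): centre of that leg's square head, 56 mm from the leg's origin along its x axis
- head_blank_2 (a point): centre of that leg's square head, 56 mm from the leg's origin along its x axis
- head_blank_3 (a point): centre of that leg's square head, 56 mm from the leg's origin along its x axis

How it is judged:
By the outcome, as a careful person would: the job done as asked, in the order asked, and still so for the second after the job is handed in, with the robot touching nothing.
Of drilled_1, drilled_2, drilled_3 only 1 to 2 are there at a start; the rules pass over those that are not, and their reading is None.
Of blank_1, blank_2, blank_3 only 2 to 3 are there at a start; the rules pass over those that are not, and their reading is None.
At some moment in a run one of tray may be knocked a few centimetres aside while the robot is not near it.
Once in a run the grip may slacken for a moment while it holds something.
It also fails if it takes over 210 s, if anything falls off the work surface, if the arm or the gripper's body presses on something with over 40 N, if the wrist force passes 120 N, or if a joint passes its speed limit or range.

## Working session

There is one attempt and no reset: what is moved stays moved. The work goes in short steps, each a Python script; the robot and the scene stay as the last script left them, time stands still between calls to the robot, and variables do not carry over. Pictures are saved under pics/ and viewed, about 12 in all and at most 16, crops included, and the job is handed in when it is done.

```bash
mkdir -p pics; ls; python3 - <<'E'
from cell import bot
import cv2,numpy as np
for n in("scene","top"):
    im=bot.grab_frame(n); cv2.imwrite(f"pics/{n}0.png",im[:,:,::-1])
    c=bot.calibration(n); print(n,{k:np.round(v,4).tolist() for k,v in c.items()})
    R=cv2.Rodrigues(np.array(c["rvec"]))[0]; print("cam pos",-R.T@np.array(c["tvec"]).ravel())
print({k:np.round(v,3).tolist() for k,v in bot.observe().items()})
E
```

```text
pics
scene {'mtx': [[459.3903, 0.0, 312.3557], [0.0, 459.3903, 201.6554], [0.0, 0.0, 1.0]], 'D': [-0.0635, 0.0, 0.0, 0.0, 0.0], 'rvec': [1.1502, -2.0939, 1.1796], 'tvec': [0.2696, 0.3534, 1.3577]}
cam pos [-0.6809103   0.75210794  1.00577035]
top {'mtx': [[480.7792, 0.0, 322.231], [0.0, 480.7792, 200.8247], [0.0, 0.0, 1.0]], 'D': [-0.1363, 0.0, 0.0, 0.0, 0.0], 'rvec': [2.0241, -1.5551, 0.5212], 'tvec': [-0.1856, 0.4905, 1.6708]}
cam pos [-0.57098223 -0.37480691  1.61243973]
{'time_s': 0.1, 'joint_pos': [-1.393, 0.263, -0.049, 1.259, -0.0, 1.415], 'qd': [-0.001, -0.001, 0.003, -0.001, -0.0, -0.001], 'effort': [0.003, -63.858, 38.506, 0.01, -0.0, 0.0], 'tool_pos': [0.171, -0.496, 0.229], 'orientation': [-0.0, 0.986, 0.166, -0.0], 'wrist_force': [-0.47, 0.904, 0.227], 'wrist_torque': [0.016, -0.004, -0.008], 'gripper_width': 0.085}
```

View pics/scene0.png

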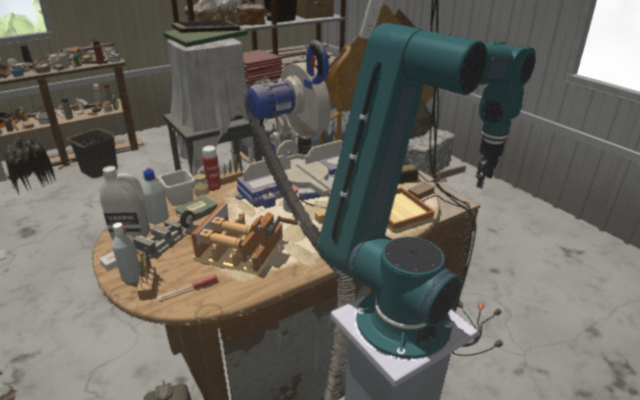

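View pics/top0.png

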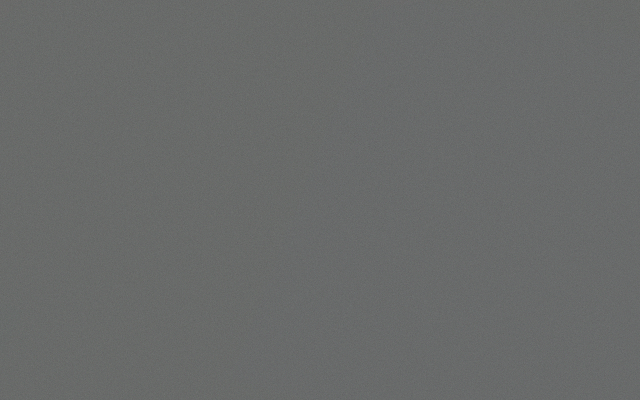

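The scene view shows the jig near (240,235) with its crank toward the robot, and the tray at (410,208). The blanks are hidden behind the arm. The top camera returns plain grey and is useless, so I'll survey with the wrist camera.

```bash
cat > h.py <<'E'
from cell import bot
import cv2,numpy as np
from scipy.spatial.transform import Rotation as Ro
def calib(n):
    c=bot.calibration(n); return [np.array(c[k],float) for k in("mtx","D","rvec","tvec")]
def ray(c,uv):
    K,D,r,t=c; R=cv2.Rodrigues(r)[0]
    p=cv2.undistortPoints(np.array(uv,float).reshape(-1,1,2),K,D).reshape(-1,2)
    d=np.c_[p,np.ones(len(p))]@R; return -R.T@t.ravel(),d
def onz(c,uv,z):
    o,d=ray(c,uv); return o+d*((z-o[2])/d[:,2])[:,None]
def proj(c,P):
    K,D,r,t=c; return cv2.projectPoints(np.array(P,float).reshape(-1,1,3),r,t,K,D)[0].reshape(-1,2)
def down(yaw):  # tool z down, tool y (jaw direction) at yaw from world y
    q=(Ro.from_euler('z',yaw)*Ro.from_quat([1,0,0,0])).as_quat(); return [q[3],q[0],q[1],q[2]]
def snap(f,n="wrist"):
    c=calib(n); im=bot.grab_frame(n); cv2.imwrite(f"pics/{f}.png",im[:,:,::-1]); return im,c
E
python3 - <<'E'
from h import *
c=calib("scene")
print("jig,tray,screwdriver",onz(c,[(240,240),],.08),onz(c,[(408,208),(190,288)],.03))
q=bot.observe()["joint_pos"]
for n,p in(("right",[.42,-.30,.45]),("jig",[.42,.15,.45])):
    for yaw in (0,np.pi):
        j=bot.ik(p,down(yaw)); print(n,yaw,None if j is None else np.round(j,2))
k=calib("wrist");R=cv2.Rodrigues(k[2])[0];print("cam",-R.T@k[3].ravel(),R[2],k[0][0,0])
E
```

```text
jig,tray,screwdriver [[0.52785291 0.27754454 0.08      ]] [[ 0.4307319  -0.409729    0.03      ]
 [ 0.44258042  0.49412495  0.03      ]]
right 0 [-0.78  0.3   0.62  1.88  0.    2.36]
right 3.141592653589793 [-0.78  0.3   0.62  1.88  0.   -0.78]
jig 0 [ 0.16  0.16  0.42  1.83  0.   -2.98]
jig 3.141592653589793 [0.16 0.16 0.42 1.83 0.   0.16]
cam [ 0.24711085 -0.46999833  0.37292841] [-0.29489385 -0.10057598 -0.95022213] 330.4316701587305
```

```bash
python3 - <<'E'
from h import *
for n,p in(("right",[.40,-.22,.45]),("jig",[.40,.25,.45])):
    bot.move_pose(p,down(np.pi)); bot.sleep(.2); im,c=snap("w_"+n); np.save(f"pics/c_{n}.npy",np.array(c,dtype=object),allow_pickle=True)
    cv2.imwrite(f"pics/w_{n}.png",im[:,:,::-1])
    for l in("tray","blank_1","head_blank_1","drilled_1","jig","crank_handle","jaw","screw_jar","sanding_block","screwdriver","saw"):
        for d in bot.outline_of(l,"wrist")[:5]:
            if d["confidence"]<.3: continue
            r=d["region"]; v=np.argwhere(r); print(n,l,round(d["confidence"],2),np.round(d["location"]),len(v), np.round(onz(c,[d["location"][::-1]],.03)[0],3))
print(bot.observe()["time_s"])
E
```

```text
right tray 0.59 [167. 225.] 14768 [ 0.452 -0.388  0.03 ]
right blank_1 0.93 [182. 353.] 1680 [ 0.481 -0.164  0.03 ]
right blank_1 0.87 [233. 365.] 1642 [ 0.578 -0.138  0.03 ]
right head_blank_1 0.9 [231. 364.] 1622 [ 0.575 -0.141  0.03 ]
right head_blank_1 0.62 [180. 348.] 1746 [ 0.477 -0.172  0.03 ]
right drilled_1 0.83 [264. 609.] 1719 [0.649 0.351 0.03 ]
right drilled_1 0.82 [214. 632.] 348 [0.543 0.368 0.03 ]
right jig 0.86 [226. 576.] 17154 [0.567 0.263 0.03 ]
right crank_handle 0.61 [200. 547.] 1149 [0.515 0.195 0.03 ]
right screw_jar 0.82 [303. 409.] 1115 [ 0.734 -0.043  0.03 ]
right sanding_block 0.75 [209. 129.] 2272 [ 0.531 -0.574  0.03 ]
right screwdriver 0.52 [180. 349.] 1755 [ 0.477 -0.17   0.03 ]Traceback (most recent call last):
  File "<stdin>", line 6, in <module>
ValueError: it knows: blank, crank, crank_handle, drilled, fence, groove, head_blank, jaw, jig, sanding_block, screw_jar, screwdriver, tray, v_gap
```

View pics/w_right.png

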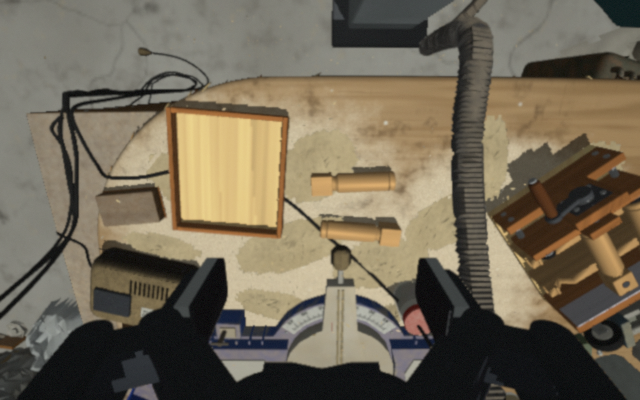

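Right view: the tray is at (228,172). There are two blanks: one at (353,182) with its head to the left (320,182), the other at (362,232) with its head to the right (388,238). A hose runs down column ~475. The jig is on the far right and rotated.

```bash
python3 - <<'E'
from h import *
import pickle
for n,p in(("jig",[.36,.25,.45]),("jig2",[.42,.22,.36])):
    bot.move_pose(p,down(np.pi)); bot.sleep(.3); im,c=snap("w_"+n); pickle.dump(c,open(f"pics/c_{n}.pkl","wb"))
    for l in("drilled_1","jig","crank_handle","crank","jaw","fence","groove","v_gap","screwdriver"):
        for d in bot.outline_of(l,"wrist")[:5]:
            if d["confidence"]<.3: continue
            r=d["region"]; v=np.argwhere(r); print(n,l,round(d["confidence"],2),np.round(d["location"]),len(v), np.round(onz(c,[d["location"][::-1]],.095)[0],3))
print(bot.observe()["time_s"])
E
```

```text
jig drilled_1 0.74 [256. 375.] 1715 [0.552 0.341 0.095]
jig drilled_1 0.64 [282. 336.] 1686 [0.603 0.276 0.095]
jig jig 0.75 [245. 322.] 14323 [0.532 0.252 0.095]
jig crank_handle 0.93 [227. 240.] 866 [0.499 0.116 0.095]
jig crank 0.57 [225. 239.] 889 [0.495 0.115 0.095]
jig jaw 0.65 [235. 307.] 2651 [0.513 0.226 0.095]
jig fence 0.56 [252. 320.] 14579 [0.546 0.248 0.095]
jig groove 0.7 [247. 326.] 14963 [0.536 0.258 0.095]
jig groove 0.59 [224. 241.] 925 [0.493 0.118 0.095]
jig v_gap 0.78 [248. 323.] 14967 [0.536 0.253 0.095]
jig v_gap 0.31 [257. 375.] 1797 [0.555 0.341 0.095]
jig screwdriver 0.8 [197. 431.] 909 [0.447 0.425 0.095]
jig2 drilled_1 0.71 [237. 334.] 19930 [0.535 0.238 0.095]
jig2 jig 0.97 [236. 336.] 19868 [0.534 0.242 0.095]
jig2 crank_handle 0.98 [207. 245.] 1381 [0.491 0.12  0.095]
jig2 crank_handle 0.61 [236. 334.] 20019 [0.534 0.239 0.095]
jig2 crank 0.93 [209. 244.] 1460 [0.494 0.118 0.095]
jig2 jaw 0.65 [227. 326.] 3960 [0.519 0.228 0.095]
jig2 jaw 0.52 [185.  71.] 2509 [ 0.461 -0.108  0.095]
jig2 fence 0.93 [241. 329.] 20539 [0.54  0.232 0.095]
jig2 fence 0.32 [236. 398.] 1878 [0.534 0.326 0.095]
jig2 groove 0.61 [236. 337.] 20542 [0.534 0.242 0.095]
jig2 groove 0.47 [241. 100.] 2364 [ 0.542 -0.086  0.095]
jig2 v_gap 0.56 [240. 333.] 20619 [0.54  0.237 0.095]
6.5167
```

View pics/w_jig.png

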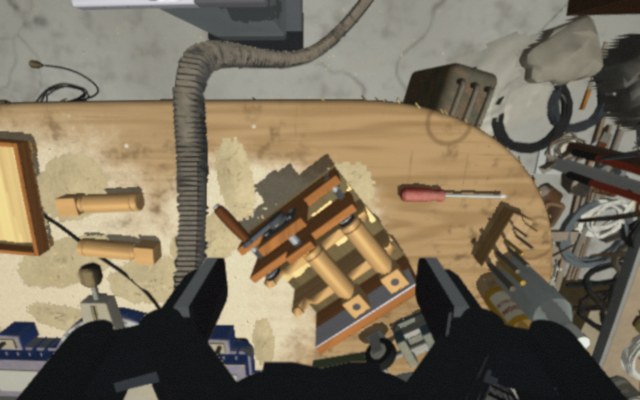

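```bash
python3 - <<'E'
import cv2
im=cv2.imread("pics/w_jig2.png")[130:350,220:440]; cv2.imwrite("pics/crop1.png",cv2.resize(im,None,fx=2.7,fy=2.7,interpolation=cv2.INTER_CUBIC))
E
```

```text
(no output)
```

View pics/crop1.png

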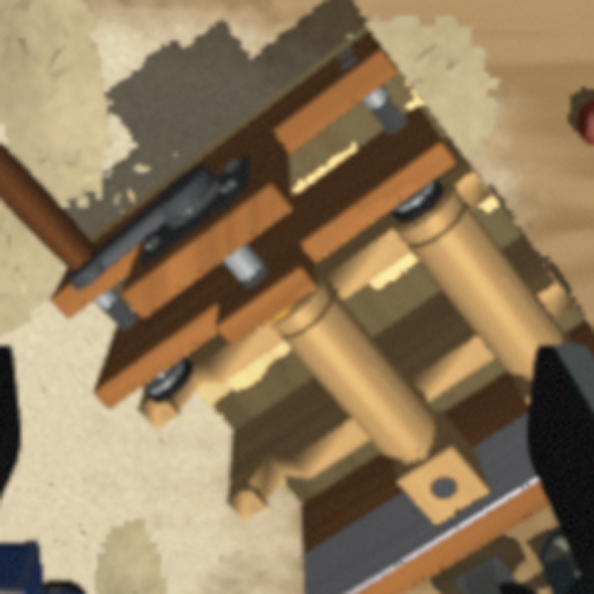

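The crop shows the leg in the middle groove, with its hole at crop (443,488) and its head corners clear. The second leg is in groove c and groove a is empty. The crank handle sits at the jig's right side, at crop (0,150)-(80,260). I'll fit the jig pose.

```bash
cat > fit.py <<'E'
from h import *
import pickle
from scipy.optimize import least_squares
cA=pickle.load(open("pics/c_jig.pkl","rb")); cB=pickle.load(open("pics/c_jig2.pkl","rb"))
def W(p,P):
    P=np.atleast_2d(P)/1000.; R=Ro.from_euler('z',p[2]).as_matrix(); return P@R.T+[p[0],p[1],0]
def hole(f,u,v,r=7):
    g=cv2.imread(f"pics/{f}.png",0)[v-r:v+r+1,u-r:u+r+1].astype(float); w=np.clip(np.median(g)-15-g,0,None)
    yy,xx=np.mgrid[-r:r+1,-r:r+1]; return u+(w*xx).sum()/w.sum(), v+(w*yy).sum()/w.sum()
cr=lambda x,y:(220+(x+.5)/2.7-.5,130+(y+.5)/2.7-.5)
if __name__=="__main__":
    h1=hole("w_jig",361,303,5);h2=hole("w_jig",392,282,5);h3=hole("w_jig2",*[int(round(a)) for a in cr(443,488)],r=6); print(h1,h2,h3,cr(443,488))
    obs=[(cA,(56,0,113),h1),(cA,(56,80,113),h2),(cB,(56,0,113),h3),(cB,(37,-18,113),cr(397,482)),(cB,(75,-18,113),cr(438,525)),(cB,(75,18,113),cr(490,490)),(cB,(37,18,113),cr(440,447))]
    f=lambda p:np.concatenate([(proj(c,W(p,P))[0]-u) for c,P,u in obs])
    s=least_squares(f,[.53,.24,.6],loss="soft_l1"); p=s.x; print(p,np.degrees(p[2])); print(np.round(f(p).reshape(-1,2),1))
    H=lambda a,x:(x,55*np.sin(a),120+55*np.cos(a))
    g=lambda a:(proj(cA,W(p,H(a[0],-228)))[0]-(217,207))
    for a0 in(-1,-2,-2.6): 
        a=[a0]; print(a0,g(a))
    a=least_squares(g,[-1.5]).x; print("crank",a,g(a),W(p,H(a[0],-210)))
    np.save("jig.npy",p)
    im=cv2.imread("pics/w_jig.png")
    def L(P,col):
        cv2.polylines(im,[np.round(proj(cA,W(p,P))*1).astype(int)],True,col,1)
    im=cv2.resize(im,None,fx=1,fy=1)
    L([(75,-110,118),(75,110,118)],(0,0,255))
    for y in(-80,0,80): L([(-75,y,113),(75,y,113)],(255,0,0))
    for x in(16,-61): L([(x-8,-100,86.5),(x-8,100,86.5)],(0,255,0))
    L([H(a[0],-228),H(a[0],-161)],(255,0,255)); L([(-210,0,120),H(a[0],-161)],(255,255,0))
    cv2.imwrite("pics/ov.png",cv2.resize(im[140:380,180:450],None,fx=2.4,fy=2.4))
E
python3 fit.py
```

```text
(np.float64(360.94190358467245), np.float64(302.9278945199835)) (np.float64(394.3176683235427), np.float64(281.7089923181202)) (np.float64(383.98699965788575), np.float64(310.2104002736914)) (383.75925925925924, 310.4259259259259)
[0.59681284 0.27501715 0.68399782] 39.19018831926684
[[-4.7  3.3]
 [-0.2 -0.9]
 [ 0.2 -0.3]
 [-0.7 -0.2]
 [-0.3  0.8]
 [ 1.   0.6]
 [ 4.1 -1. ]]
-1 [-3.18513357  3.74146744]
-2 [ 5.27730025 -6.63709227]
-2.6 [ 18.76369501 -19.28167011]
crank [-1.62739629] [-0.60508888 -0.54298575] [[0.46875043 0.09975923 0.11688866]]
```

View pics/ov.png

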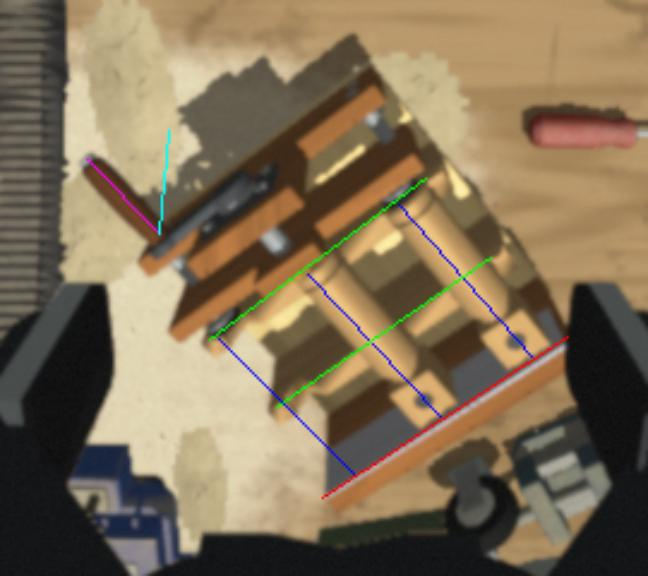

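The overlay mostly fits. My first hole seed was off: hole b is really at (357,307). I'll refit with that.

```bash
sed -i 's/361,303,5/357,307,5/;s/392,282,5/395,282,5/;s/cr(440,447)/cr(449,448)/' fit.py; python3 fit.py; python3 - <<'E'
from h import *
p=np.load("jig.npy")
from fit import W
# reach / joint feasibility for tool-down grasps in jig at groove yaw (two flips), handle down grasp
for P,z in(((-22,-80),.2),((-22,80),.095),((-22,0),.095),((-210,-55),.12),((-210,55),.12),((-210,0),.19),((-210,0),.065)):
    w=W(p,(*P,0))[0]; w[2]=z
    for k in(0,np.pi):
        j=bot.ik(w,down(p[2]+k)); print(P,z,np.round(w,3),round(k),None if j is None else np.round(j,2), np.hypot(*w[:2]).round(3))
E
```

```text
(np.float64(356.1789189189189), np.float64(306.50702702702705)) (np.float64(394.5484931506849), np.float64(281.68931506849316)) (np.float64(383.98699965788575), np.float64(310.2104002736914)) (383.75925925925924, 310.4259259259259)
[0.59703929 0.27517305 0.67821395] 38.85879683189377
[[-0.  -0.1]
 [-0.4 -0.5]
 [ 0.1 -0.1]
 [-0.8 -0.1]
 [-0.5  1. ]
 [ 0.9  0.9]
 [ 0.8 -1.1]]
-1 [-2.54582948  3.21456802]
-2 [ 5.85079034 -7.12881089]
-2.6 [ 19.37773708 -19.70676804]
crank [-1.58248629] [-0.54617062 -0.47759193] [[0.46801826 0.1005931  0.11935707]]
(-22, -80) 0.2 [0.63  0.199 0.2  ] 0 [0.18 0.51 0.27 1.33 0.   2.65] 0.661
(-22, -80) 0.2 [0.63  0.199 0.2  ] 3 [ 0.18  0.51  0.27  1.33  0.   -0.5 ] 0.661
(-22, 80) 0.095 [0.53  0.324 0.095] 0 [ 0.42  0.49 -0.06  1.02  0.    2.88] 0.621
(-22, 80) 0.095 [0.53  0.324 0.095] 3 [ 0.42  0.49 -0.06  1.02  0.   -0.26] 0.621
(-22, 0) 0.095 [0.58  0.261 0.095] 0 [ 0.3   0.52 -0.02  1.04  0.    2.76] 0.636
(-22, 0) 0.095 [0.58  0.261 0.095] 3 [ 0.3   0.52 -0.02  1.04  0.   -0.38] 0.636
(-210, -55) 0.12 [0.468 0.101 0.12 ] 0 [ 0.04  0.25 -0.38  0.94  0.    2.5 ] 0.479
(-210, -55) 0.12 [0.468 0.101 0.12 ] 3 [ 0.04  0.25 -0.38  0.94  0.   -0.64] 0.479
(-210, 55) 0.12 [0.399 0.186 0.12 ] 0 [ 0.25  0.19 -0.47  0.92  0.    2.71] 0.44
(-210, 55) 0.12 [0.399 0.186 0.12 ] 3 [ 0.25  0.19 -0.47  0.92  0.   -0.43] 0.44
(-210, 0) 0.19 [0.434 0.143 0.19 ] 0 [ 0.14  0.16 -0.29  1.12  0.    2.6 ] 0.457
(-210, 0) 0.19 [0.434 0.143 0.19 ] 3 [ 0.14  0.16 -0.29  1.12  0.   -0.54] 0.457
(-210, 0) 0.065 [0.434 0.143 0.065] 0 [ 0.14  0.27 -0.53  0.78  0.    2.6 ] 0.457
(-210, 0) 0.065 [0.434 0.143 0.065] 3 [ 0.14  0.27 -0.53  0.78  0.   -0.54] 0.457
```

```bash
cat >> h.py <<'E'
JG=np.load("jig.npy") if __import__("os").path.exists("jig.npy") else None
def W(P,p=None):
    p=JG if p is None else p
    P=np.atleast_2d(P)/1000.; R=Ro.from_euler('z',p[2]).as_matrix(); return P@R.T+[p[0],p[1],0]
def q_leg(th): return down(th+np.pi)      # jaws across a leg whose x axis points to th; camera toward its tail
def crankpos(a,dx=0): return W((-210+dx,55*np.sin(a),120+55*np.cos(a)))[0]+[0,0,.003]
def st(): 
    o=bot.observe(); return round(o["time_s"],1),np.round(o["tool_pos"],3),np.round(o["wrist_force"],1),round(o["gripper_width"],4)
E
python3 - <<'E'
from h import *
cB=__import__("pickle").load(open("pics/c_jig2.pkl","rb"));cA=__import__("pickle").load(open("pics/c_jig.pkl","rb"))
for z in(0,.03,.1): print("hoseA",z,onz(cA,[(190,200),(190,120),(190,280)],z)[:,:2].round(3).tolist())
a=-1.58
P=crankpos(a,-2)
bot.move_pose(P+[0,0,.12],q_leg(JG[2])); print(bot.move_linear(P,.12,f_stop=12),st())
bot.gripper_close(30); bot.sleep(.2); print(st())
snap("hg")
E
```

```text
hoseA 0 [[0.484, -0.001], [0.335, 0.018], [0.661, -0.023]]
hoseA 0.03 [[0.474, 0.012], [0.332, 0.03], [0.641, -0.01]]
hoseA 0.1 [[0.45, 0.042], [0.325, 0.057], [0.597, 0.023]]
False (8.6, array([0.467, 0.099, 0.123]), array([0.2, 0.4, 0.3]), 0.0854)
(9.4, array([0.465, 0.101, 0.122]), array([-6.7, 16.9, -0.2]), 0.0165)
```

View pics/hg.png

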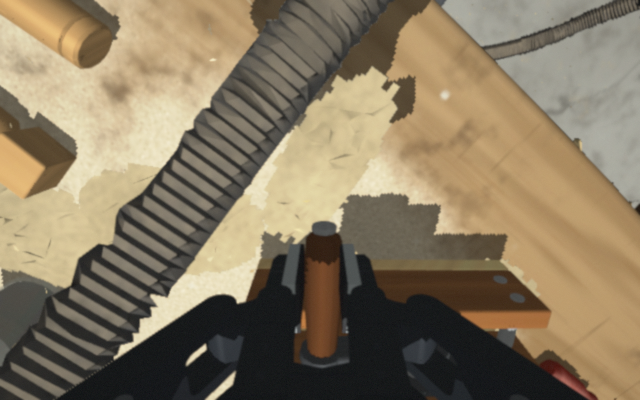

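The handle sits between the pads. The wrist reads 17 N along jig +y, so my estimate is about 2.5 mm off there. I'll shift the crank centre and turn it open, adapting to the measured force.

```bash
cat >> h.py <<'E'
def turn(a0,a1,off,step=.3,vel=.12,dx=-2,log=4):
    """follow the handle circle; off = centre correction (jig y, z) in mm, trimmed from the radial force"""
    ey=np.array([-np.sin(JG[2]),np.cos(JG[2]),0]); off=np.array(off,float); n=int(np.ceil(abs(a1-a0)/step))
    for i,a in enumerate(np.linspace(a0,a1,n+1)[1:]):
        bot.move_linear(crankpos(a,dx)+ey*off[0]/1e3+[0,0,off[1]/1e3],vel)
        o=bot.observe(); f=o["wrist_force"]; F=np.array([f@ey,f[2]]); r=np.array([np.sin(a),np.cos(a)]); fr=F@r
        off+=np.clip(fr*.04,-.4,.4)*r
        if i%log==0 or i==n-1: print(round(a,2),"F",F.round(1),"fr",round(fr,1),"off",off.round(1),"w",round(o["gripper_width"],4),round(o["time_s"],1))
        if np.linalg.norm(f)>45: print("STOP"); break
        if o["gripper_width"]<.008: print("LOST",a); break
    return a,off
E
python3 - <<'E'
from h import *
print(turn(-1.58,-.6,[2.5,0],log=1))
E
```

```text
-1.34 F [11.7 -3.4] fr -12.1 off [ 2.9 -0.1] w 0.0164 9.7
-1.09 F [ 16.1 -10.1] fr -18.9 off [ 3.2 -0.3] w 0.0165 10.0
-0.84 F [ 17.7 -17.7] fr -25.0 off [ 3.5 -0.5] w 0.016 10.2
-0.6 F [ 14.7 -23.3] fr -27.6 off [ 3.8 -0.9] w 0.0163 10.5
(np.float64(-0.6), array([ 3.76862765, -0.87406785]))
```

```bash
sed -i 's/np.clip(fr\*.04,-.4,.4)/np.clip(fr*.08,-1.2,1.2)/' h.py; python3 - <<'E'
from h import *
print(turn(-.6,.9,[4.5,-4],log=1))
E
```

```text
-0.3 F [  4.1 -13. ] fr -13.6 off [ 4.8 -5. ] w 0.0163 10.8
0.0 F [  1.  -12.3] fr -12.3 off [ 4.8 -6. ] w 0.0165 11.1
0.3 F [-2.  -8.4] fr -8.6 off [ 4.6 -6.7] w 0.0164 11.4
0.6 F [-3.1 -7. ] fr -7.6 off [ 4.3 -7.2] w 0.0164 11.7
0.9 F [-3.9 -4.7] fr -6.0 off [ 3.9 -7.5] w 0.0162 11.9
(np.float64(0.9), array([ 3.90250123, -7.47749705]))
```

```bash
python3 - <<'E'
from h import *
r=turn(.9,10.5,[3.9,-7.5],log=3); print(r,st())
E
```

```text
1.2 F [-3.2 -4. ] fr -4.4 off [ 3.6 -7.6] w 0.0162 12.2
2.1 F [-3.9  0. ] fr -3.4 off [ 2.8 -7.5] w 0.0161 13.1
3.0 F [-2.5  6.5] fr -6.8 off [ 2.2 -6.2] w 0.0161 14.0
3.9 F [1.  1.2] fr -1.5 off [ 2.5 -5.3] w 0.0161 14.8
4.8 F [1.  0.3] fr -0.9 off [ 2.7 -5.2] w 0.0166 15.7
5.7 F [ 2.1 -1.1] fr -2.1 off [ 3.1 -5.6] w 0.0162 16.5
6.6 F [ 1.5 -2. ] fr -1.4 off [ 3.1 -6. ] w 0.0159 17.4
7.5 F [ 1.9 -1.4] fr 1.3 off [ 3.2 -6. ] w 0.0159 18.2
8.4 F [ 0.1 -2.1] fr 1.2 off [ 3.5 -6.1] w 0.0164 19.1
9.3 F [-0.8 -1.4] fr 1.3 off [ 3.6 -6.2] w 0.0162 19.9
10.2 F [-2.7 -2.1] fr 3.4 off [ 3.3 -6.6] w 0.0165 20.8
10.5 F [-3.  -1.2] fr 3.2 off [ 3.1 -6.7] w 0.0161 21.1
(np.float64(10.5), array([ 3.1033048 , -6.70177475])) (21.1, array([0.46 , 0.107, 0.09 ]), array([ 3.9, -0.7, -1.2]), 0.0161)
```

The crank is open at about 10.5 rad. I'll release it and take a closer look at the jig to refine its pose before lifting the legs.

```bash
python3 - <<'E'
from h import *
import pickle
bot.open(); o=bot.observe(); bot.move_linear(np.array(o["tool_pos"])+[0,0,.19],.3)
P=W((-100,30,0))[0]; P[2]=.30
bot.move_pose(P,q_leg(JG[2])); bot.sleep(.3); im,c=snap("j3"); pickle.dump(c,open("pics/c_j3.pkl","wb"))
print(st()); print(proj(c,W([(56,0,113),(56,80,113)])))
for x in(16,-61): print(x,proj(c,W([(x,-80,95),(x,0,113),(x,80,113)])).round(0).tolist())
cv2.imwrite("pics/j3c.png",cv2.resize(im[130:400,160:520,::-1],None,fx=2.2,fy=2.2))
E
```

```text
(23.5, array([0.5  , 0.235, 0.3  ]), array([-0.4, -0.5,  0.2]), 0.0853)
[[296.23000779 298.29523816]
 [364.03702751 298.17287944]]
16 [[229.0, 261.0], [295.0, 269.0], [365.0, 268.0]]
-61 [[223.0, 200.0], [293.0, 205.0], [368.0, 205.0]]
```

View pics/j3c.png

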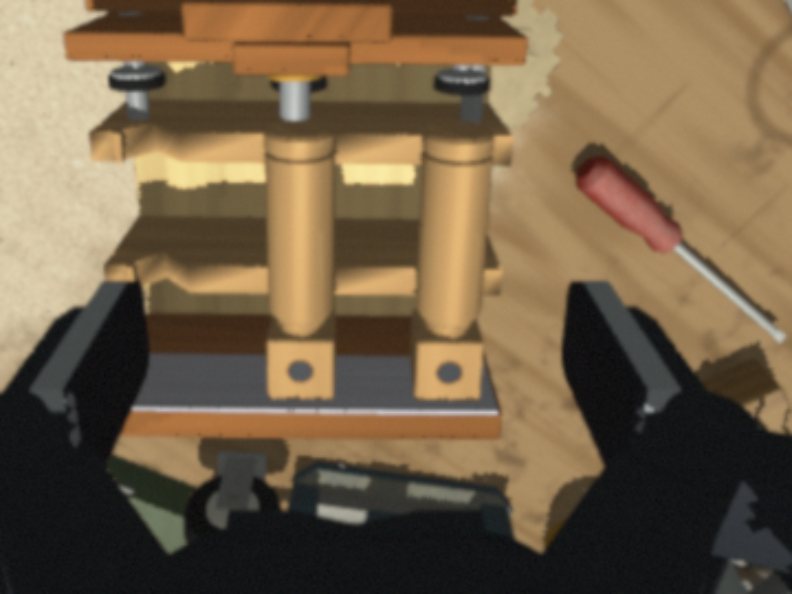

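The jaw is clear of both legs. The holes match the prediction within about 1 px, but the leg tails sit ~2 px toward +y. That agrees with the 3 mm crank offset, so I'll correct yaw by -0.7°. Next, fetch a fresh tray pose, then move the legs.

```bash
python3 - <<'E'
import numpy as np
from h import *
p=JG.copy(); h=W((56,0,0))[0]; p[2]-=.0122
d=h-W((56,0,0),p)[0]; p[:2]+=d[:2]; np.save("jig.npy",p); print(p)
E
cat >> h.py <<'E'
def pick_jig(y,x=-18,f=60):
    P=W((x,y,98))[0]; q=q_leg(JG[2])
    bot.move_pose(P+[0,0,.13],q); hit=bot.move_linear(P,.15,f_stop=12); a=st(); bot.gripper_close(f); bot.sleep(.15); print("pick",y,hit,a,st())
    bot.move_linear(P+[0,0,.17],.2); print(st())
def tray_pose():
    """tray rim corners from its outline, rim at z=.042"""
    c=calib("wrist"); bot.grab_frame("wrist")
    for d in bot.outline_of("tray","wrist"):
        r=d["region"].astype(np.uint8); r=cv2.morphologyEx(r,cv2.MORPH_OPEN,np.ones((5,5)))
        k=max(cv2.findContours(r,0,2)[0],key=cv2.contourArea); pts=onz(c,k.reshape(-1,2),.042)[:,:2].astype(np.float32)
        (cx,cy),(w,h),an=cv2.minAreaRect(pts)
        if w<h: w,h,an=h,w,an+90
        an=(an+90)%180-90; print("tray",round(d["confidence"],2),round(cx,3),round(cy,3),"size",round(w,3),round(h,3),"long-axis deg",round(an,1))
        if abs(w-.22)<.02 and abs(h-.2)<.02: return cx,cy,np.radians(an)
E
python3 - <<'E'
from h import *
pick_jig(0)
bot.move_pose([.42,-.10,.36],down(np.pi)); bot.move_pose([.36,-.36,.36],down(np.pi)); bot.sleep(.2); im,c=snap("t1"); print(tray_pose(),st())
E
```

```text
[0.5966139  0.27570765 0.66601395]
pick 0 False (25.0, array([0.583, 0.265, 0.099]), array([-0. , -0.2,  0.4]), 0.0854) (25.7, array([0.583, 0.265, 0.099]), array([-1.5, -1.5,  6.4]), 0.0296)
(26.7, array([0.582, 0.264, 0.267]), array([ 0.1,  0.2, -2. ]), 0.0297)
tray 0.75 0.491 -0.462 size 0.226 0.096 long-axis deg -5.9
tray 0.6 0.518 -0.567 size 0.118 0.07 long-axis deg -84.7
tray 0.32 0.564 -0.154 size 0.159 0.052 long-axis deg 81.6
None (29.6, array([ 0.36 , -0.359,  0.36 ]), array([ 0. , -0.5, -1.7]), 0.03)
```

View pics/t1.png

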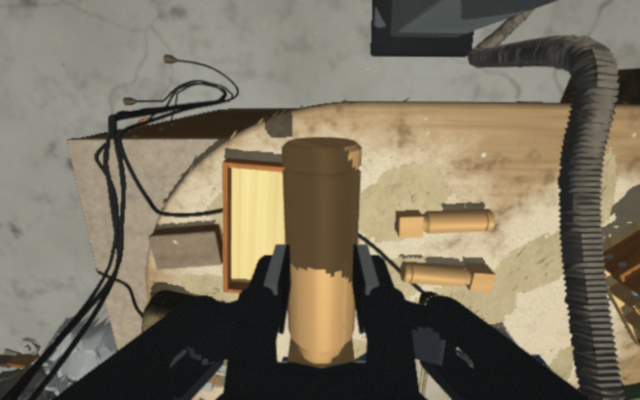

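The leg is held. It partly hides the tray (left edge at column ~225), so I'll look from further left.

```bash
python3 - <<'E'
from h import *
bot.move_pose([.38,-.14,.45],down(np.pi)); bot.sleep(.2); print(tray_pose(),st())
im,c=snap("t2")
for l in("blank_1","head_blank_1"):
    for d in bot.outline_of(l,"wrist")[:4]:
        r=d["region"].astype(np.uint8);k=max(cv2.findContours(r,0,2)[0],key=cv2.contourArea); pts=onz(c,k.reshape(-1,2),.018)[:,:2].astype(np.float32)
        print(l,round(d["confidence"],2),np.round(d["location"]),[np.round(x,3) for x in cv2.minAreaRect(pts)])
E
```

```text
tray 0.64 0.497 -0.406 size 0.227 0.21 long-axis deg -5.0
(0.49684616923332214, -0.4058929681777954, np.float64(-0.08768324731031388)) (30.9, array([ 0.38 , -0.141,  0.45 ]), array([-0.3, -0.3, -0.8]), 0.029)
blank_1 0.91 [195. 276.] [array([ 0.486, -0.225]), array([0.032, 0.046]), np.float64(89.89)]
blank_1 0.47 [240. 286.] [array([ 0.574, -0.217]), array([0.012, 0.032]), np.float64(87.873)]
head_blank_1 0.61 [190. 276.] [array([ 0.485, -0.225]), array([0.033, 0.044]), np.float64(89.921)]
head_blank_1 0.4 [236. 283.] [array([ 0.573, -0.217]), array([0.012, 0.03 ]), np.float64(87.874)]
```

The tray now reads (0.497,-0.406), against about (0.452,-0.388) in the first view, so the knock has already happened. I'll use the new pose.

```bash
cat >> h.py <<'E'
def place_tray(tp,off,x=-18):
    cx,cy,a=tp; th=a-np.pi/2; ex=np.array([np.cos(a),np.sin(a),0]); d=np.array([np.cos(th),np.sin(th),0])
    P=np.array([cx,cy,.047])+ex*off+d*x/1e3
    bot.move_pose(P+[0,0,.16],q_leg(th)); print("over",st()); print(bot.move_linear(P,.15,f_stop=8),st())
    bot.open(); bot.sleep(.1); bot.move_linear(P+[0,0,.2],.3); print(st())
E
python3 - <<'E'
from h import *
place_tray((.497,-.406,-.088),.042)
bot.move_pose([.38,-.20,.45],down(np.pi)); bot.sleep(.2); print(tray_pose()); snap("t3")
E
```

```text
over (32.5, array([ 0.541, -0.391,  0.208]), array([-0.1, -0.1, -1.6]), 0.0301)
False (33.7, array([ 0.541, -0.392,  0.048]), array([ 0.1, -0.4, -1.1]), 0.0299)
(35.2, array([ 0.54 , -0.392,  0.246]), array([-0.5,  0.4, -0.1]), 0.0853)
tray 0.69 0.497 -0.408 size 0.227 0.208 long-axis deg -5.1
(0.49682244658470154, -0.4079822599887848, np.float64(-0.08963720860210501))
```

View pics/t3.png

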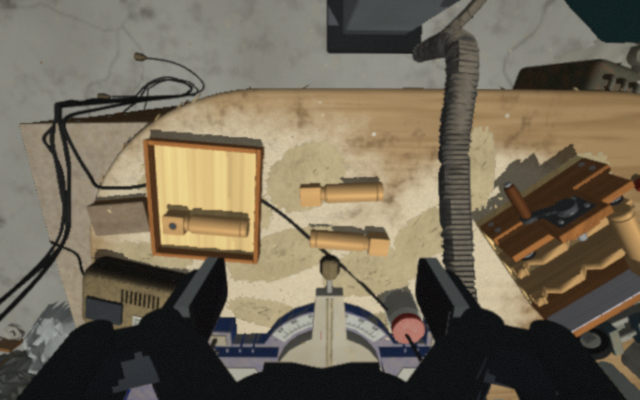

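The first leg lies in the tray at (206,225). The blanks are unmoved at (342,193) and (350,239). The saw lever knob is at (330,265), next to the second blank's tail. Now the second drilled leg.

```bash
python3 - <<'E'
from h import *
import pickle
bot.move_pose([.45,.1,.40],q_leg(JG[2]))
pick_jig(80)
bot.move_pose([.42,-.05,.36],down(np.pi))
bot.move_pose([.38,-.14,.45],down(np.pi)); bot.sleep(.15); tp=tray_pose()
if tp and np.hypot(tp[0]-.497,tp[1]+.407)<.015: place_tray((.497,-.407,-.088),-.042)
else: print("CHECK",tp)
bot.move_pose([.44,-.16,.30],down(np.pi)); bot.sleep(.2); im,c=snap("b1"); pickle.dump(c,open("pics/c_b1.pkl","wb")); print(st())
E
```

```text
pick 80 False (40.3, array([0.534, 0.328, 0.099]), array([-0.3, -0.7, -0.7]), 0.0853) (41.0, array([0.533, 0.327, 0.099]), array([-1.8, -2.2,  6.8]), 0.0294)
(42.0, array([0.533, 0.327, 0.267]), array([-1. ,  0.9, -2.4]), 0.0292)
tray 0.73 0.497 -0.407 size 0.225 0.208 long-axis deg -5.5
over (45.7, array([ 0.457, -0.385,  0.208]), array([ 0.1,  0.2, -0.7]), 0.0294)
False (46.9, array([ 0.457, -0.386,  0.048]), array([-0.2,  0. , -1.7]), 0.0292)
(48.4, array([ 0.457, -0.385,  0.246]), array([-0.9,  0. , -0.4]), 0.0855)
(49.9, array([ 0.44, -0.16,  0.3 ]), array([-0.2,  0.8,  0.1]), 0.0852)
```

View pics/b1.png

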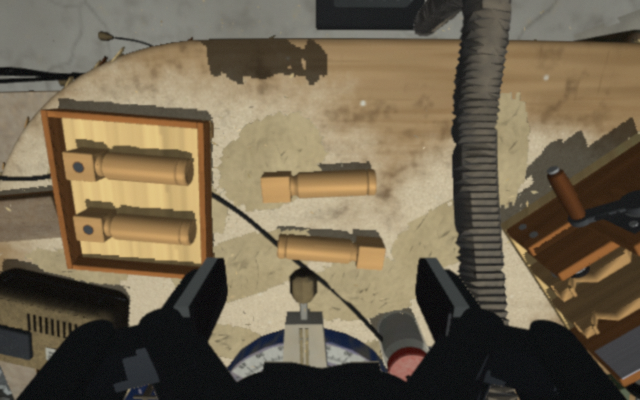

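Both drilled legs are in the tray, at (128,167) and (135,229). Blank 1 has its head left (277,187) and its tail at (376,181). Blank 2 has its head right (369,251) and its tail at (278,246), beside the lever knob at (303,287). I'll fit the blank poses with a silhouette model.

```bash
cat > bl.py <<'E'
from h import *
from scipy.optimize import minimize
B=np.array([[x,y,z] for x in(37,75) for y in(-18,18) for z in(0,36)],float)
t=np.linspace(0,2*np.pi,24); C=np.array([[x,18*np.cos(a),18+18*np.sin(a)] for x in(-75,37) for a in t])
def mask(c,p,s=4):
    m=np.zeros((400*s,640*s),np.uint8)
    for P in(B,C): cv2.fillConvexPoly(m,cv2.convexHull((proj(c,W(P,p))*s).round().astype(np.int32)),1)
    return cv2.resize(m.astype(np.float32),(640,400),interpolation=cv2.INTER_AREA)
def fitleg(c,reg,p0):
    f=lambda p:1-np.minimum(mask(c,p),reg).sum()/np.maximum(mask(c,p),reg).sum()
    r=minimize(f,p0,method="Nelder-Mead",options=dict(initial_simplex=np.array(p0)+np.array([[0,0,0],[.008,0,0],[0,.008,0],[0,0,.1]]),xatol=2e-4,fatol=1e-4,maxiter=120)); return r.x,1-r.fun
E
python3 - <<'E'
from bl import *
c=calib("wrist"); bot.grab_frame("wrist")
for l in("blank_1",):
    for d in bot.outline_of(l,"wrist")[:4]:
        u=d["location"][::-1]; w=onz(c,[u],.018)[0]; reg=d["region"].astype(np.float32)
        if w[1]<-.3 or w[1]>0: print("skip",d["confidence"],u); continue
        r=max((fitleg(c,reg,[w[0],w[1],s]) for s in(1.57,-1.57)),key=lambda r:r[1]); print(round(d["confidence"],2),np.round(u),r)
print("knob z.06",onz(c,[(303,287),(303,270)],.065).round(3))
for z in (.0,.05,.1): print("hose",onz(c,[(480,200)],z).round(3))
E
```

```text
0.82 [320. 184.] (array([ 0.48447004, -0.16235168, -1.52697117]), np.float64(0.949226975440979))
0.66 [337. 251.] (array([ 0.5821375 , -0.14700054,  1.47702214]), np.float64(0.9411152601242065))
skip 0.61 [580.7, 201.9]
knob z.06 [[ 0.613 -0.185  0.065]
 [ 0.587 -0.184  0.065]]
hose [[0.513 0.067 0.   ]]
hose [[0.496 0.042 0.05 ]]
hose [[0.478 0.016 0.1  ]]
```

Blank poses fitted, both with IoU ≈0.94. By parallax, the hose crest is near z≈0.07. Blank 1 goes to groove c with a mid-leg grip. Blank 2 gets a head grip, away from the lever knob, and goes to groove a.

```bash
cat >> h.py <<'E'
def pick_bench(b,x,z=.027,f=60):
    th=b[2]; P=np.array([b[0]+x/1e3*np.cos(th),b[1]+x/1e3*np.sin(th),z]); q=q_leg(th)
    bot.move_pose(P+[0,0,.15],q); print("over",st()); hit=bot.move_linear(P,.15,f_stop=10); print("down",hit,st())
    bot.gripper_close(f); bot.sleep(.15); print("grip",st()); bot.move_linear(P+[0,0,.25],.25); print("up",st())
def to_jig(y,x,dz=9,x0=-6):
    q=q_leg(JG[2]); P=W((x+x0,y,95+dz))[0]; M=P*1; M[2]=.30
    bot.move_pose([.44,.0,.36],q_leg(JG[2])); bot.move_pose(M,q); print("over jig",st())
    bot.move_linear(P+[0,0,.02],.2); bot.sleep(.2); hit=bot.move_linear(P-[0,0,.003],.05,f_stop=6); print("seat",hit,st())
    ex=np.array([np.cos(JG[2]),np.sin(JG[2]),0]); o=np.array(bot.observe()["tool_pos"])
    hit=bot.move_linear(o+ex*.012,.04,f_stop=8); o2=np.array(bot.observe()["tool_pos"]); print("home",hit,"moved mm",((o2-o)@ex*1e3).round(1),st())
E
python3 - <<'E'
from h import *
pick_bench((.4845,-.1624,-1.527),-20); to_jig(80,-20)
E
```

```text
over (51.4, array([ 0.484, -0.143,  0.177]), array([-0.2,  0.3,  0.4]), 0.0854)
down False (52.6, array([ 0.484, -0.143,  0.028]), array([ 0.1, -0.4,  0.8]), 0.0853)
grip (53.4, array([ 0.484, -0.142,  0.029]), array([-5.3,  5.8, 30.7]), 0.0194)
up (54.6, array([ 0.483, -0.142,  0.276]), array([-0.1,  0.6, -0.4]), 0.0003)
over jig (57.5, array([0.527, 0.322, 0.3  ]), array([ 0.2, -0.5,  0.2]), 0.0003)
seat False (59.4, array([0.527, 0.323, 0.101]), array([-0.4,  0.3,  0.2]), -0.0)
home False moved mm 12.2 (59.8, array([0.536, 0.33 , 0.101]), array([1. , 0.2, 1. ]), -0.0001)
```

The grip was too high on the round shaft: width read 19 mm with 30 N of lift, and the leg slipped out. Next I'll re-look and grip lower.

```bash
python3 - <<'E'
from bl import *
o=np.array(bot.observe()["tool_pos"]); bot.move_linear(o+[0,0,.2],.3); bot.open()
bot.move_pose([.44,.0,.36],q_leg(JG[2])); bot.move_pose([.42,-.15,.32],down(np.pi)); bot.sleep(.2)
im,c=snap("b2"); print(st())
for d in bot.outline_of("blank_1","wrist")[:4]:
        u=d["location"][::-1]; w=onz(c,[u],.018)[0]; reg=d["region"].astype(np.float32)
        if w[1]<-.3 or w[1]>0: continue
        r=max((fitleg(c,reg,[w[0],w[1],s]) for s in(1.5,-1.5)),key=lambda r:r[1]); print(round(d["confidence"],2),np.round(u),r)
cv2.imwrite("pics/b2c.png",cv2.resize(im[120:330,180:460,::-1],None,fx=2.5,fy=2.5))
E
```

```text
(63.7, array([ 0.42 , -0.149,  0.32 ]), array([-0.2,  0.2, -1. ]), 0.0851)
0.93 [310. 194.] (array([ 0.48483888, -0.16221531, -1.52457876]), np.float64(0.9474974274635315))
0.67 [328. 257.] (array([ 0.58226283, -0.14715803,  1.48491951]), np.float64(0.9430229663848877))
```

View pics/b2c.png

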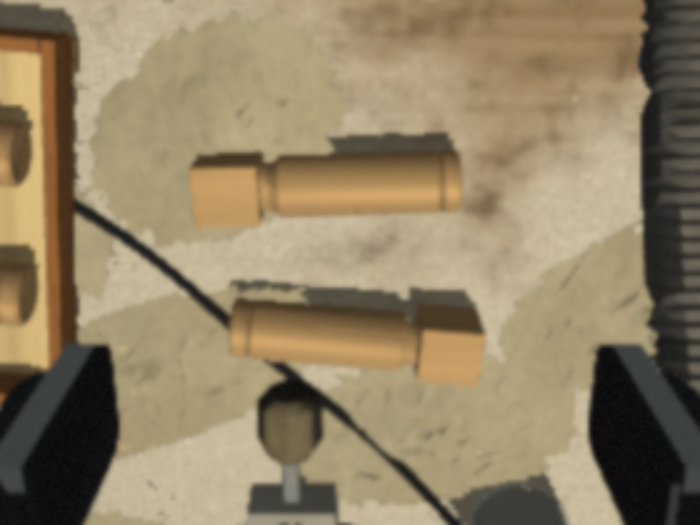

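The blank hasn't moved and still lies flat. I'll grip it 7 mm lower and check the width before lifting.

```bash
python3 - <<'E'
from bl import *
b=(.4848,-.1622,-1.525); x=-20; th=b[2]
P=np.array([b[0]+x/1e3*np.cos(th),b[1]+x/1e3*np.sin(th),.0205]); q=q_leg(th)
bot.move_pose(P+[0,0,.15],q); print("down",bot.move_linear(P,.15,f_stop=10),st())
bot.gripper_close(40); bot.sleep(.2); print("grip",st()); 
bot.move_linear(P+[0,0,.04],.15); bot.sleep(.1); print("up",st())
E
```

```text
down False (66.3, array([ 0.484, -0.142,  0.021]), array([0.8, 0.5, 0.3]), 0.0853)
grip (67.1, array([ 0.484, -0.142,  0.021]), array([-1.2,  1.1,  9. ]), 0.0312)
up (67.6, array([ 0.483, -0.142,  0.06 ]), array([-0.9,  1.2, -1.4]), 0.0311)
```

```bash
python3 - <<'E'
from bl import *
o=np.array(bot.observe()["tool_pos"]); bot.move_linear([o[0],o[1],.28],.25); print(st())
to_jig(80,-20,dz=3)
E
```

```text
(68.6, array([ 0.483, -0.142,  0.279]), array([ 1.2, -0.2, -2. ]), 0.0312)
over jig (71.6, array([0.527, 0.322, 0.3  ]), array([0.5, 0.2, 0.2]), 0.0306)
seat True (73.2, array([0.527, 0.322, 0.098]), array([-0.6, -0.6,  8. ]), 0.0308)
home True moved mm 1.9 (73.5, array([0.528, 0.324, 0.098]), array([1.2, 1.1, 7.4]), 0.031)
```

Seated with 8 N down. It stopped early on the push, but the clamp will close the last ~4 mm. Release and get blank 2 by its head.

```bash
python3 - <<'E'
from bl import *
bot.open(); bot.sleep(.1); o=np.array(bot.observe()["tool_pos"]); bot.move_linear(o+[0,0,.2],.3)
bot.move_pose([.44,.0,.36],q_leg(JG[2]))
b=(.5822,-.1471,1.481); x=50; th=b[2]
P=np.array([b[0]+x/1e3*np.cos(th),b[1]+x/1e3*np.sin(th),.0215]); q=q_leg(th)
bot.move_pose(P+[0,0,.15],q); print("over",st()); print("down",bot.move_linear(P,.15,f_stop=10),st())
bot.gripper_close(60); bot.sleep(.2); print("grip",st()); 
bot.move_linear(P+[0,0,.05],.15); bot.sleep(.1); print("up",st())
bot.move_linear(P+[-.05,0,.26],.25); bot.sleep(.2); im,c=snap("g2"); print(st())
E
```

```text
over (77.2, array([ 0.587, -0.097,  0.172]), array([-0.7,  0.5,  0.9]), 0.0853)
down False (78.4, array([ 0.587, -0.097,  0.022]), array([-0.1, -0.1,  0.7]), 0.0853)
grip (79.1, array([ 0.587, -0.097,  0.022]), array([-1.7, -0.5,  6.4]), 0.0342)
up (79.7, array([ 0.586, -0.097,  0.07 ]), array([ 0.3, -0.1, -0.8]), 0.0343)
(81.0, array([ 0.537, -0.097,  0.281]), array([ 1.2, -0.6, -0.6]), 0.0346)
```

View pics/g2.png

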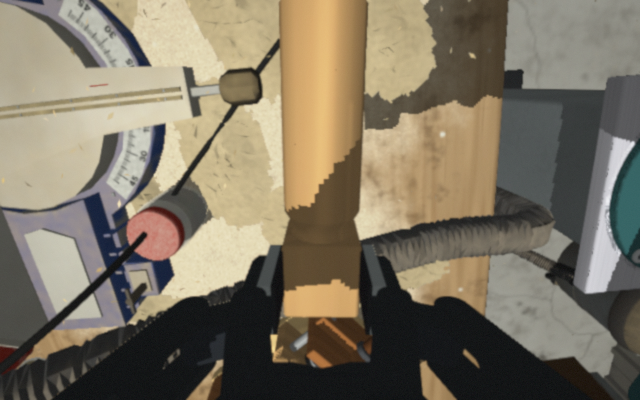

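Blank 2 is held squarely by its head, with the shaft running straight up the picture at columns 282–367. Placing it in groove a.

```bash
python3 - <<'E'
from bl import *
import pickle
to_jig(-80,50,dz=4)
bot.open(); bot.sleep(.1); o=np.array(bot.observe()["tool_pos"]); bot.move_linear(o+[0,0,.2],.3)
P=W((-100,0,0))[0]; P[2]=.32
bot.move_pose(P,q_leg(JG[2])); bot.sleep(.3); im,c=snap("j4"); pickle.dump(c,open("pics/c_j4.pkl","wb")); print(st())
im=im.copy()
for y in(-80,80):
    k=proj(c,W([(37,y-18,113),(37,y+18,113),(75,y+18,113),(75,y-18,113)])).round().astype(int); cv2.polylines(im,[k],True,(255,0,0),1)
cv2.imwrite("pics/j4c.png",cv2.resize(im[130:400,160:520,::-1],None,fx=2.2,fy=2.2))
E
```

```text
over jig (83.2, array([0.681, 0.239, 0.301]), array([-0.2, -0.3, -0.4]), 0.0343)
seat True (84.9, array([0.681, 0.24 , 0.098]), array([-0.4, -2.3,  8. ]), 0.0343)
home True moved mm 6.7 (85.2, array([0.686, 0.244, 0.098]), array([-3.1, -1.2,  9.1]), 0.0339)
(87.9, array([0.519, 0.214, 0.319]), array([ 0.3, -0.1, -0.6]), 0.0854)
```

View pics/j4c.png

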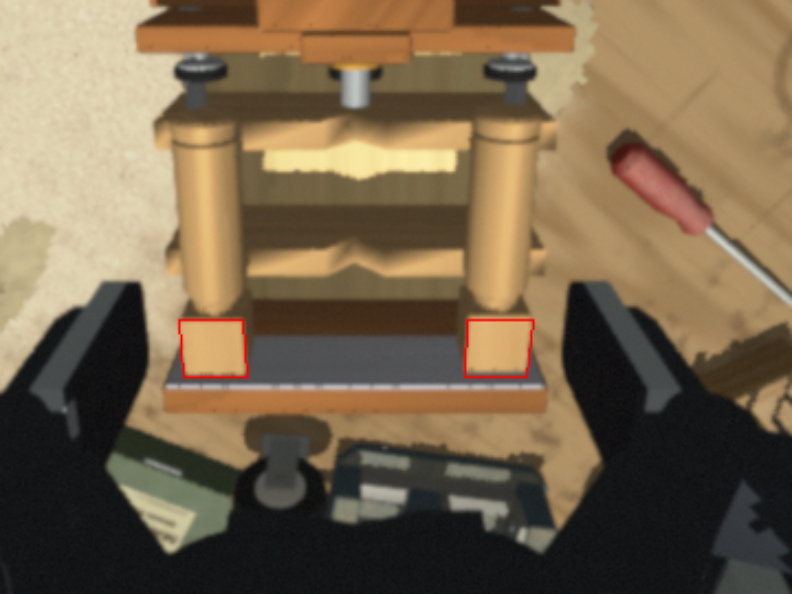

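Both blanks sit in grooves a and c with their flats up and heads inside the predicted home outlines. The pads are clear, so I'll regrasp the handle where I left it and crank shut.

```bash
python3 - <<'E'
from h import *
P=np.array([.460,.107,.090]); q=q_leg(JG[2])
bot.move_pose(P+[0,0,.18],q); print(bot.move_linear(P,.15,f_stop=12),st())
bot.gripper_close(35); bot.sleep(.15); print("grip",st())
ey=np.array([-np.sin(JG[2]),np.cos(JG[2]),0]); d=np.array(bot.observe()["tool_pos"])-crankpos(10.5,-2); off=[d@ey*1e3,d[2]*1e3]; print(off)
print(turn(10.5,-1.9,off,log=4),st())
bot.sleep(.3); print(st())
E
```

```text
False (89.9, array([0.461, 0.107, 0.091]), array([ 0.9, -0. ,  0.5]), 0.0859)
grip (90.7, array([0.46 , 0.107, 0.09 ]), array([-1.1,  2.5,  3.1]), 0.0164)
[np.float64(0.297665312680035), np.float64(-6.809879140538919)]
10.2 F [4.5 1.5] fr -4.2 off [ 0.5 -6.6] w 0.016 91.0
9.02 F [0.3 2.1] fr -1.9 off [ 0.7 -5.4] w 0.0163 92.1
7.84 F [0.2 1.2] fr 0.2 off [ 0.5 -5.2] w 0.016 93.2
6.66 F [-0.4  4.4] fr 3.9 off [ 0.7 -4.8] w 0.0157 94.3
5.48 F [-2.8 -0.8] fr 1.5 off [ 0.5 -4. ] w 0.0163 95.5
4.3 F [-2.2 -3.9] fr 3.5 off [-0.5 -4. ] w 0.0161 96.6
3.12 F [ 1.1 -0.5] fr 0.5 off [-0.9 -4.6] w 0.0163 97.8
1.94 F [1.9 0.8] fr 1.5 off [-0.6 -4.8] w 0.0163 98.9
0.76 F [0.5 2.4] fr 2.1 off [-0.  -4.6] w 0.0161 100.0
-0.42 F [-1.3  0.1] fr 0.6 off [-0.  -4.2] w 0.016 101.2
-1.6 F [-1.1 -1.7] fr 1.2 off [-0.3 -4.1] w 0.0163 102.3
-1.9 F [-1.9 -2.1] fr 2.5 off [-0.5 -4.1] w 0.0162 102.6
(np.float64(-1.9), array([-0.46075259, -4.12572569])) (102.6, array([0.462, 0.104, 0.099]), array([ 9.7,  5.2, -2.1]), 0.0162)
(102.9, array([0.462, 0.104, 0.1  ]), array([ 8.5,  4.7, -2.4]), 0.016)
```

```bash
python3 - <<'E'
from bl import *
bot.open(); o=np.array(bot.observe()["tool_pos"]); bot.move_linear(o+[0,0,.2],.25)
bot.move_pose([.36,.2,.42],down(np.pi)); bot.sleep(.4); im,c=snap("fin"); print(st())
im=im.copy(); H=lambda a,x:(x,55*np.sin(a),120+55*np.cos(a))
for y in(-80,80): cv2.polylines(im,[proj(c,W([(37,y-18,113),(37,y+18,113),(75,y+18,113),(75,y-18,113)])).round().astype(int)],True,(255,0,0),1)
cv2.polylines(im,[proj(c,W([H(-1.9,-228),H(-1.9,-161)])).round().astype(int)],True,(0,0,255),1)
cv2.imwrite("pics/finc.png",cv2.resize(im[120:390,180:500,::-1],None,fx=2.2,fy=2.2))
bot.move_pose([.40,-.16,.45],down(np.pi)); bot.sleep(.2); snap("fin2"); print(st())
E
```

```text
(105.8, array([0.36, 0.2 , 0.42]), array([ 0.1, -0.5, -0.1]), 0.0853)
(107.4, array([ 0.4  , -0.159,  0.45 ]), array([-0.3,  0. , -0.2]), 0.0853)
```

View pics/finc.png

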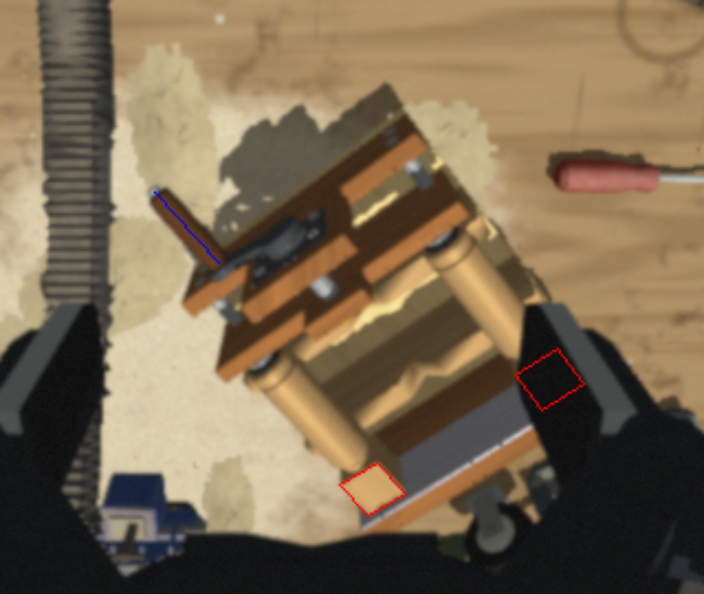

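View pics/fin2.png

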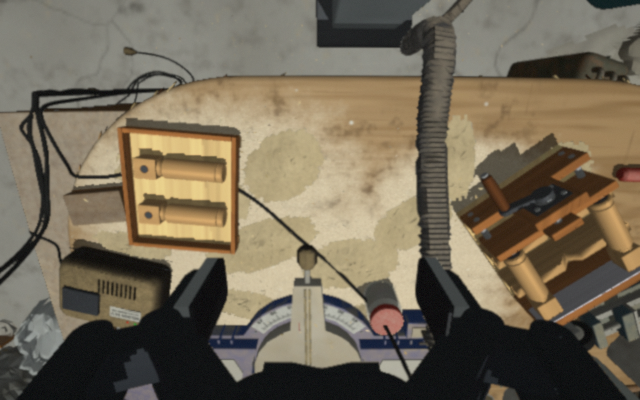

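Both pads press the tails of the legs in a and c, and the handle matches the -1.9 rad overlay. Head a fills its home outline. Two drilled legs lie in the tray at (180,168) and (183,212), and the bench is clear of blanks. Handing in.

```bash
python3 -c "
from cell import bot
bot.close_job()"
```

```text
the job is handed in; nothing more can be done
```

I've handed the job in at about 107 s of robot time. Both drilled legs are in the tray, and both blanks are clamped in grooves a and c with their square heads to the fence and flat side up.

- **Clamp:** I cranked it open to about 10.5 rad before touching the legs. I shut it to about -1.9 rad only after both blanks were seated.
- **Tray:** it had been knocked about 5 cm aside before I laid the first leg in it, so I measured it again and used the new position.

**Last checks:**
- The head in groove a matched its predicted home position, and the pads were against both leg tails.
- The crank handle matched -1.9 rad in the picture.
- The tray held both drilled legs and no blanks were left on the bench. The jar and screwdriver looked untouched. I did not measure the sanding block again; part of it shows beside the tray, which was knocked close to it.

**What went wrong or stayed unconfirmed:**
- The top camera gave only plain grey, so everything was done with the wrist and scene cameras.
- My first grip on a blank was too high and slipped off. The leg did not move, and a lower grip held.
- The push toward the fence stopped early for the leg in groove c. I relied on the clamp to close the last 4 mm or so. Its head was hidden behind a finger in the final close view, so I saw it near the fence only from farther away.

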